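# Lock the roller setting of an edge-inking machine

## Task

Fit the blue-gripped holding wrench from the red tray onto the square head of the inking machine's spindle and swing it clockwise until its handle meets the yellow stop post and the red pointer stands over the green sector. With the wrench left there to keep the spindle from turning, turn the brass locknut clockwise by its black handle until it stops tight, then lift the wrench off, without shifting the setting, and lay it flat in the tray again. Leave the cup, the ink jar and the brush where they are.

Things in the scene. Friction and masses are not known exactly. Their poses are not given: they have to be found in the camera images.
- machine: Inking machine, fixed: white block 120 x 120 x 50 high carries the vertical spindle; red roller 95 mm out at +x. Origin on the spindle axis at table height, z up; the pointer stands along +x when in the middle of the green sector (+-0.2 rad). Aluminium ledge, top 76 high, radius 106-134, runs 70 deg counter-clockwise from the stop post; it carries the wrench's handle.
- stop_post (a point): Top centre of the yellow stop post: diameter 12, 105 mm above the table, at (-17, -120) mm of the machine. A fitted wrench, swung clockwise seen from above until its handle's side touches the post, points along the machine's -y.
- spindle (a joint): Spindle angle, rad, clockwise from above positive; 0 = pointer mid green sector, within +-0.2 = over the sector. Starts 0.5 to 0.9 rad counter-clockwise of it. Friction 0.12 N m, stays where left; range -1.3 to 0.7. The locknut drags it along when the spindle is not held.
- head (a point): On the spindle axis, on top of the round flange (radius 34) at the foot of the steel square head, 76 mm above the table; turns with the spindle. Head 36 x 36, flats facing x and y, straight for 14 mm, then a cone up to 22 mm. x points along the red pointer (reaches 61 mm). Fit the wrench with its handle along this -y (90 deg clockwise from the pointer). Play in the wrench about 0.08 rad either way.
- locknut (a joint): Angle of the brass locknut relative to the spindle, rad, clockwise from above positive. Starts 0 to 0.2; hard stop at 1.2, tight above 1.08. Friction 0.5 N m (6 to 7 N at its handle), more than the spindle's: without the wrench against its post both turn together. Stays where left.
- nut_handle (a point): Top centre of the locknut's upright black handle: round, diameter 18, from 65 to 115 mm above the table, on a flat arm 80 mm from the spindle axis, about which it circles. Seen from above it stands 150 deg counter-clockwise from the pointer, less the locknut's reading.
- wrench: Steel open-ended wrench, 176 mm, 0.4 kg, 12 thick. Origin: centre of its jaws (on the spindle axis when fitted), underside; +x along the handle, z up. Jaws open to -x (from -26 to the gap's floor at +22), gap 39, 63 wide overall; handle 22 wide to x = 150. Upright blue grip at x = 35 to 95, 20 wide, 12 to 46 above the underside: take it from above across y at x = 65. Fitted, the underside is 76 above the table.
- tray: Red open tray, fixed, 240 (x) x 120 (y), walls 20 high and 5 thick, floor 5 thick. Origin: centre of its underside. At the start the wrench lies flat in it, jaw centre near x = -60, y = 0, handle roughly along the tray's +x; laid back, its blue grip should be over the tray's middle.
- cup: White cup, 80 across, 90 high, a bystander. Origin: centre of its underside.
- ink_jar: Closed ink jar with red lid, 70 across, 80 high, a bystander. Origin: centre of its underside.
- brush: Brush 150 long, lying on the table, a bystander. Origin on its underside, about the middle.
Not all that is in view belongs to the job. What is meant by the wrench is not purple, and is the smaller of those in its own colour.

How it is judged:
By the outcome, as a careful person would: the job done as asked, in the order asked, and still so for the second after the job is handed in, with the robot touching nothing.
It also fails if it takes over 72 s, if anything falls off the work surface, if the arm or the gripper's body presses on something with over 40 N, if the wrist force passes 120 N, or if a joint passes its speed limit or range.

## Robot

A 6-joint arm with a two-finger parallel gripper is mounted at the origin on the work surface. World frame = base frame: x ahead of the robot, y to its left, z up, the work surface at z = 0. Lengths are in m, angles in rad, forces in N, time in s.
With the tool pointing down it reaches from about 0.4 to 0.925 m from the base axis. Payload 3.4 kg.
Tool frame: the origin (TCP) lies midway between the tips of the shut fingers; the grasp point (between the pads) lies 19 mm behind it; z points along the fingers, y is the direction in which the jaws open and shut (so a half turn about z gives the same grasp; the last joint's range is limited). The gripper opens to 85 mm and grips with 20 to 120 N. Pads are 22 mm wide; open, the fingers measure 114 mm over their backs; the gripper's body (76 mm by 85 mm) begins 54 mm behind the grasp point. The pads swing forward as they close: fully open they stand 13 mm farther back than shut.
Start: joints at [1.069, 0.307, 1.506, -0, 1.328, -0.073], TCP at [0.239, 0.523, 0.231] pointing down, gripper open.
Joint ranges: [-3.12, 3.12], [-1.05, 2.28], [0.14, 2.33], [-1.42, 4.57], [0.1, 2.73], [-2.68, 2.68]. Speed limits (rad/s): [2.57, 2.57, 3.14, 3.14, 3.14, 3.14].

## Interface

Orientations are given as [roll, pitch, yaw] about the fixed x, y, z axes, in that order (R = Rz(yaw) Ry(pitch) Rx(roll)).
In Python, from cell import * gives the robot as it stands.
- The arm moves only by the tool send_rows, never from a script. Its argument "targets" is a list of rows, each a list of 5 numbers: the shift along the tool's x, y, z in mm, then the turn about the tool's z in degrees, then the closure, from 0 (fully open) to 1 (shut). In form: [[tx, ty, tz, roll, claw], ...]. A call has 1 to 12 rows; each row shifts and turns the commanded pose from where the row before left it, along the tool's axes as they then stand; what a row does not reach is not made up. A row lasts 1/12 s, in which the tool goes at most 41.7 mm and 7.16 degrees, less where a joint would pass 70% of its speed; a pose out of reach is approached as far as the arm can. A call with a gripper value outside its range is refused whole. The fingers move at their own pace and stop on an object; the grip force is fixed at half the most. Time passes only in rows, so rows that do not move let the fingers close. It gives the time, the measured TCP pose, the force and the opening at its end, in the units of the state.
- get_obs(): the state, without advancing time (a new reading comes with each control period).
- read_camera(name): name is "scene" or "side" or "wrist"; returns (picture, depth): 400x640x3 uint8, red, green, blue; 400x640 float32, m along the optical axis (not along the pixel's ray), 0 where there is no reading.
- calibration(name): a dict with "vfov" (degrees; the focal length in pixels is half the picture's height over the tangent of half this angle, whatever the lens; pixels are square), "cx", "cy" (the principal point, pixels), "rvec" (rotation vector, rad) and "tvec" (3), from world to camera coordinates, as OpenCV has them. Camera axes: x right, y down, z forward; pixel columns grow to the right and rows downward; lengths in m; the calibration is good to about 2 mm. A picture is of the moment at which its call begins: read the wrist's pose just before it. calibration takes no time and is no camera call; for the wrist camera it gives the pose at the moment of the call.
- hand_in(): hands the job in, once; it reports no verdict.
The state is a dict: "time_s": time; "joint_positions": joint angles; "qvel": joint speeds; "tau": joint torques, N m; "tcp_pos": TCP position; "eef_rot": TCP orientation; "wrist_force": force on the tool from outside, world axes, zero at the start; "ft_torque": the same for the moment, N m; "grip_width": finger opening in m.
Only numpy, scipy, OpenCV 4.12 (cv2) and the standard library are available. Lean on these libraries where they do the work, as an engineer would, in place of code of your own. Each camera call takes 0.05 s, during which the arm holds its last target.

## Working session

There is one attempt and no reset: what is moved stays moved. The work goes in short steps, Python scripts to look and compute and a tool call to move; the robot and the scene stay as the last step left them, time stands still between calls to the robot, and variables do not carry over. Pictures are saved under pics/ and viewed, and the job is handed in when it is done.

Besides the shell and the picture viewer there is one more tool, called after ">>>" in YAML: its name, and indented under it one key for each argument. send_rows: Moves the arm, as the interface text tells. Its arguments: {"type":"object","properties":{"targets":{"type":"array"}},"required":["targets"]}

```bash
ls; mkdir -p pics; python3 - <<'E'
from cell import *
import cv2
for n in ["scene","side","wrist"]:
    p,d=read_camera(n); cv2.imwrite(f"pics/a_{n}.png",p[:,:,::-1]); print(n,calibration(n))
print(get_obs())
E
```

```text
pics
scene {'vfov': 45.31705701133351, 'cx': 316.24849843036816, 'cy': 196.20782688256264, 'rvec': array([ 1.10803529,  2.63279796, -0.70890155]), 'tvec': array([ 0.34054347, -0.29758109,  1.76364169])}
side {'vfov': 54.421935645097776, 'cx': 315.362860557059, 'cy': 192.52216421765525, 'rvec': array([ 2.00639785, -0.5911415 ,  0.33302032]), 'tvec': array([-0.42906401,  0.23137433,  0.86441494])}
wrist {'vfov': 64.95835737541567, 'cx': 324.93296786273265, 'cy': 198.50781579264012, 'rvec': array([-2.41492674, -1.55543783, -0.24022423]), 'tvec': array([-0.57429158, -0.03993602,  0.37849577])}
{'time_s': 0.15, 'joint_positions': array([ 1.06950274e+00,  3.07464572e-01,  1.50734836e+00, -4.36171526e-06,
        1.32843222e+00, -7.35160449e-02]), 'qvel': array([ 2.47816626e-05, -2.34107420e-03, -4.53330604e-03, -2.45845814e-03,
        5.42677080e-04,  5.62908600e-04]), 'tau': array([ 4.82592168e-04, -4.57971632e+01, -2.52222401e+01, -2.36927617e-04,
        8.35876126e-03, -2.00773508e-05]), 'tcp_pos': array([0.23831661, 0.52270844, 0.23056576]), 'eef_rot': array([-3.13994431e+00, -1.17154646e-04,  2.71381607e+00]), 'wrist_force': array([-0.40393051, -0.22894784, -0.1765602 ]), 'ft_torque': array([-0.01177544,  0.01356901,  0.00659168]), 'grip_width': 0.08544815539846562}
```

View pics/a_scene.png

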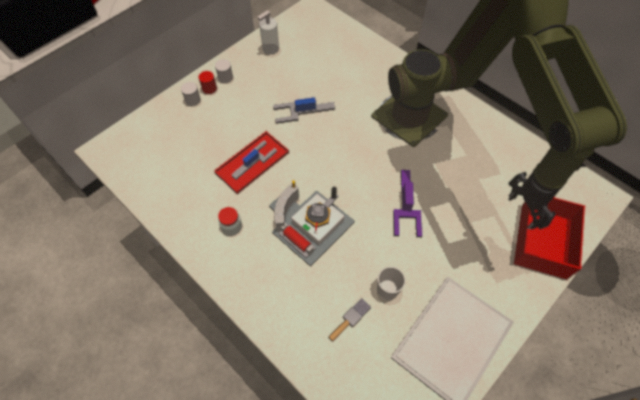

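View pics/a_side.png

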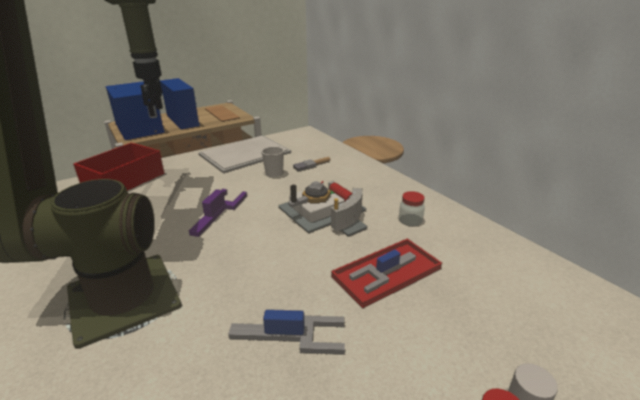

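View pics/a_wrist.png

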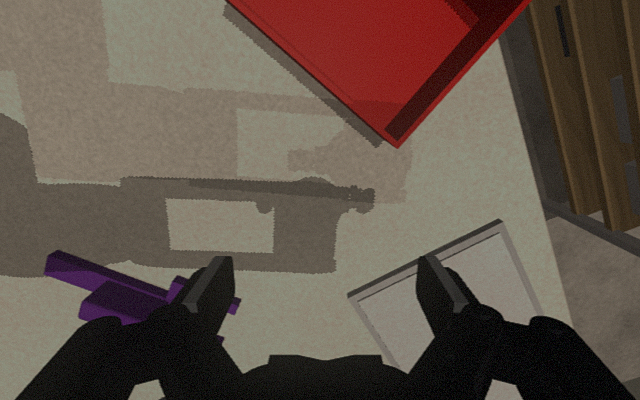

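The scene view shows the red tray with the small blue-gripped wrench at about (252,160) and the machine at (315,218). The larger blue wrench (305,107) and the purple one (407,205) are decoys. Next I'll get rough world positions.

```bash
cat > h.py <<'E'
from cell import *
import numpy as np, cv2
def cam(n):
    c=calibration(n); f=200/np.tan(np.radians(c['vfov'])/2)
    R=cv2.Rodrigues(c['rvec'])[0]; t=np.array(c['tvec']).ravel()
    return f,c['cx'],c['cy'],R,t
def ray(C,u,v,z):
    f,cx,cy,R,t=C
    o=-R.T@t; d=R.T@np.array([(u-cx)/f,(v-cy)/f,1.0])
    return o+d*(z-o[2])/d[2]
def proj(C,P):
    f,cx,cy,R,t=C; q=R@np.array(P)+t
    return np.array([f*q[0]/q[2]+cx,f*q[1]/q[2]+cy])
def cloud(C,d):
    f,cx,cy,R,t=C; v,u=np.mgrid[:400,:640]
    q=np.stack([(u-cx)/f*d,(v-cy)/f*d,d],-1)-t
    return q@R
E
python3 - <<'E'
from h import *
C=cam("scene")
for n,u,v,z in [("tray c",252,162,.01),("grip",252,157,.05),("head",318,208,.098),("post",294,184,.105),("nut",334,191,.115),("cup",390,280,.09),("jar",229,217,.08),("bluebig",305,103,.05),("roller",297,238,.06),("purple",407,190,.03),("brush",350,318,.01),
 ("t1",268,133,.02),("t2",216,170,.02),("t3",238,191,.02),("t4",288,152,.02)]:
    print(n,ray(C,u,v,z).round(3))
C=cam("side")
for n,u,v,z in [("grip",389,258,.05),("head",317,184,.098),("post",337,200,.105),("nut",293,187,.115)]:
    print(n,ray(C,u,v,z).round(3))
C=cam("wrist");f,cx,cy,R,t=C
o=get_obs();print(-R.T@t-o['tcp_pos'],R)
E
```

```text
tray c [ 0.545 -0.253  0.01 ]
grip [ 0.546 -0.244  0.05 ]
head [0.55  0.07  0.098]
post [ 0.544 -0.041  0.105]
nut [0.48  0.07  0.115]
cup [0.57  0.373 0.09 ]
jar [ 0.755 -0.11   0.08 ]
bluebig [ 0.255 -0.284  0.05 ]
roller [0.653 0.082 0.06 ]
purple [0.272 0.205 0.03 ]
brush [0.709 0.354 0.01 ]
t1 [ 0.426 -0.299  0.02 ]
t2 [ 0.655 -0.31   0.02 ]
t3 [ 0.658 -0.194  0.02 ]
t4 [ 0.434 -0.189  0.02 ]
grip [ 0.54  -0.267  0.05 ]
head [0.551 0.056 0.098]
post [ 0.539 -0.061  0.105]
nut [0.469 0.05  0.115]
[-0.07036997  0.03215787  0.14170036] [[ 4.13702209e-01  9.10411788e-01 -9.27142376e-04]
 [ 8.67713228e-01 -3.93990834e-01  3.03059360e-01]
 [ 2.75543528e-01 -1.26180820e-01 -9.52971230e-01]]
```

>>> send_rows:
  targets:
    - [0,0,-30,-6.13,0]
    - [0,0,-30,-6.13,0]
    - [0,0,-30,-6.13,0]
    - [0,0,-30,-6.13,0]
    - [-16,-34,0,0,0]
    - [-16,-34,0,0,0]
    - [-16,-34,0,0,0]
    - [-16,-34,0,0,0]
    - [-16,-34,0,0,0]
    - [-16,-34,0,0,0]
    - [-16,-34,0,0,0]
    - [-16,-34,0,0,0]

```text
time_s: 1.15
tcp_pos: [0.3667, 0.2494, 0.3511]
eef_rot: [-3.141, -0.0, -3.141]
wrist_force: [0.1, 0.3, -0.5]
grip_width: 0.0852
```

>>> send_rows:
  targets:
    - [-16,-34,0,0,0]
    - [-16,-34,0,0,0]
    - [-16,-34,0,0,0]
    - [-16,-34,0,0,0]
    - [-16,-34,0,0,0]
    - [-16,-34,0,0,0]
    - [-16,-34,0,0,0]
    - [-16,-34,0,0,0]
    - [-16,-34,0,0,0]
    - [-16,-34,0,0,0]
    - [0,0,0,0,0]
    - [0,0,0,0,0]

```text
time_s: 2.15
tcp_pos: [0.527, -0.0905, 0.3503]
eef_rot: [3.141, -0.002, 3.138]
wrist_force: [-0.3, 0.3, 0.1]
grip_width: 0.0851
```

```bash
python3 - <<'E'
from h import *
o=get_obs(); print(o['time_s'],o['tcp_pos'],o['eef_rot'],o['wrist_force'])
C=cam("wrist")
p,d=read_camera("wrist"); cv2.imwrite("pics/b.png",p[:,:,::-1]); np.savez("b.npz",p=p,d=d,R=C[3],t=C[4])
E
```

```text
2.15 [ 0.52700049 -0.09053523  0.35031892] [ 3.14103669e+00 -1.71924083e-03  3.13822996e+00] [-0.30340268  0.32322496  0.09193289]
```

View pics/b.png

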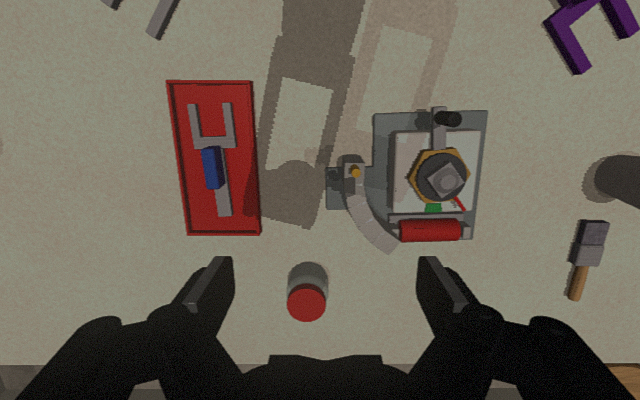

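```bash
python3 - <<'E'
from h import *
p=cv2.imread("pics/b.png")
a=cv2.resize(p[70:250,160:270],None,fx=3.3,fy=3.3,interpolation=cv2.INTER_CUBIC)
b=cv2.resize(p[100:260,320:500],None,fx=3.7,fy=3.7,interpolation=cv2.INTER_CUBIC)
cv2.imwrite("pics/b1.png",a); cv2.imwrite("pics/b2.png",b)
D=np.load("b.npz"); f,cx,cy,_,_=cam("wrist"); C=(f,cx,cy,D['R'],D['t'])
X=cloud(C,D['d']); hsv=cv2.cvtColor(p,cv2.COLOR_BGR2HSV); H,S,V=cv2.split(hsv)
def rep(n,m,z,box):
    mm=np.zeros_like(m); u0,v0,u1,v1=box; mm[v0:v1,u0:u1]=m[v0:v1,u0:u1]; 
    cs=cv2.findContours(mm.astype(np.uint8),cv2.RETR_EXTERNAL,cv2.CHAIN_APPROX_NONE)[0]
    c=max(cs,key=cv2.contourArea); M=np.mean(c[:,0],0); k=np.zeros(m.shape,np.uint8); cv2.drawContours(k,[c],-1,1,-1)
    P=X[k>0]; P=P[D['d'][k>0]>0]
    w=np.array([ray(C,*q,z)[:2]*1000 for q in c[:,0].astype(float)],np.float32)
    r=cv2.minAreaRect(w); print(n,"rect",np.round(r[0],1),np.round(r[1],1),round(r[2],1),"cloud med",np.median(P,0).round(4),"zmax",np.percentile(P[:,2],[50,90,98]).round(4), "n",k.sum())
    return w
rep("blue",(H>105)&(H<130)&(S>120),.05,(180,130,250,210))
rep("trayred",((H<8)|(H>172))&(S>120),.02,(160,70,275,245))
rep("yellow",(H>15)&(H<32)&(S>130),.105,(340,155,365,185))
rep("black",(V<55),.115,(425,100,475,135))
rep("gold",(H>12)&(H<32)&(S>110),.07,(400,140,480,210))
rep("ptr",((H<8)|(H>172))&(S>120),.075,(440,185,475,218))
rep("green",(H>40)&(H<85)&(S>90),.055,(415,195,455,220))
rep("roller",((H<8)|(H>172))&(S>120),.06,(395,216,470,245))
E
```

```text
blue rect [ 544.7 -253.8] [57.6 19.9] 2.6 cloud med [ 0.5438 -0.2548  0.0499] zmax [0.0499 0.051  0.0516] n 503
trayred rect [ 542.6 -254.7] [122.5 238.1] 89.6 cloud med [ 0.5298 -0.2546  0.0048] zmax [0.0048 0.0192 0.05  ] n 12574
yellow rect [535.8 -53. ] [16.2 10.6] 27.5 cloud med [ 0.5363 -0.0523  0.1034] zmax [0.1034 0.1049 0.1056] n 93
black rect [470.6  45.9] [29.7 42.6] 18.6 cloud med [0.4734 0.0558 0.0948] zmax [0.0948 0.1145 0.1153] n 519
gold rect [545.5  56.9] [58.8 82.2] 62.1 cloud med [0.5322 0.0443 0.066 ] zmax [0.066  0.0675 0.0711] n 546
ptr rect [589.3  97.8] [26.   5.1] 39.9 cloud med [0.5892 0.0986 0.0735] zmax [0.0735 0.0747 0.0751] n 65
green rect [602.4  69.1] [23.9 14. ] 89.9 cloud med [0.6048 0.0708 0.0499] zmax [0.0499 0.0508 0.0515] n 140
roller rect [636.1  65.5] [36.2 92.3] 1.6 cloud med [0.6406 0.0699 0.048 ] zmax [0.048  0.0509 0.0519] n 1333
```

View pics/b1.png

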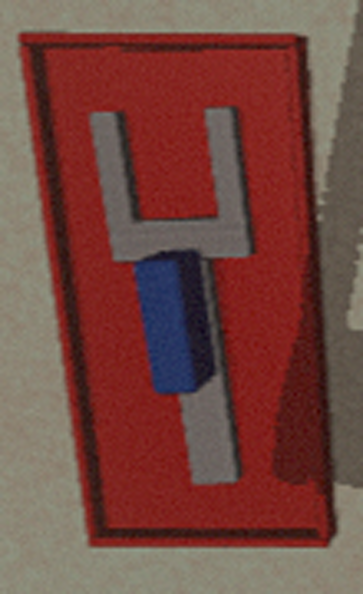

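View pics/b2.png

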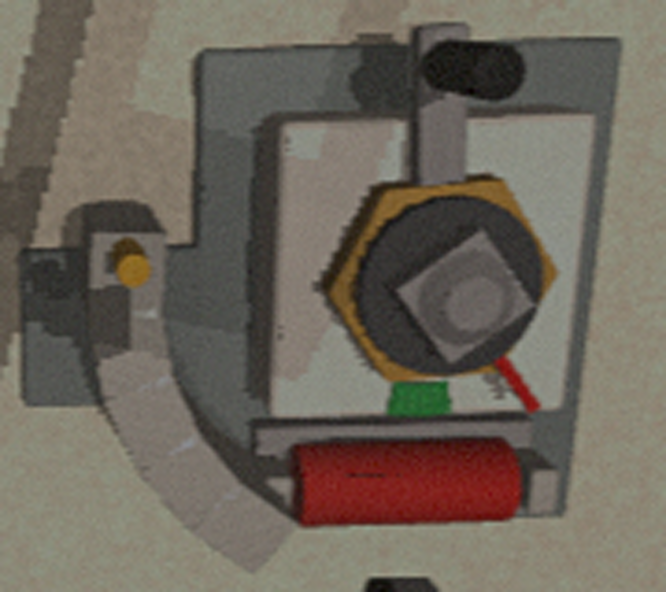

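```bash
python3 - <<'E'
from h import *
D=np.load("b.npz"); f,cx,cy,_,_=cam("wrist"); C=(f,cx,cy,D['R'],D['t'])
X=cloud(C,D['d']);p=D['p']
m=(np.hypot(X[...,0]-.552,X[...,1]-.066)<.05)&(D['d']>0)
P=X[m]
for z0,z1 in [(.074,.079),(.096,.1)]:
    Q=P[(P[:,2]>z0)&(P[:,2]<z1)]; 
    c,r=cv2.minEnclosingCircle((Q[:,:2]*1000).astype(np.float32)); print(z0,len(Q),c,r,Q.mean(0))
hm=(np.hypot(X[...,0]-.47,X[...,1]-.06)<.05)&(X[...,2]>.111)&(D['d']>0)
print("handle top",X[hm].mean(0),hm.sum())
ym=(np.hypot(X[...,0]-.536,X[...,1]+.052)<.012)&(X[...,2]>.1)
print("post",X[ym].mean(0))
for n,u,v,z in [("flange",443,177,.076),("cone",447.8,181.1,.098),("handle",454.3,119.5,.115),("post",355.9,172.7,.105)]: print(n,ray(C,u,v,z).round(4))
# flange by dark mask
g=cv2.cvtColor(p,cv2.COLOR_RGB2HSV); 
k=((g[...,2]<95)&(g[...,1]<70)); kk=np.zeros(k.shape,np.uint8); kk[145:205,412:472]=k[145:205,412:472]
c=max(cv2.findContours(kk,cv2.RETR_EXTERNAL,cv2.CHAIN_APPROX_NONE)[0],key=cv2.contourArea)
w=np.array([ray(C,*q,.076)[:2]*1000 for q in c[:,0].astype(float)],np.float32)
print("flange circ",cv2.minEnclosingCircle(w),cv2.fitEllipse(w))
# gray wrench in tray from depth: z .012-.022
t=(abs(X[...,0]-.543)<.11)&(abs(X[...,1]+.254)<.05)&(D['d']>0)
g2=t&(g[...,1]<70)&(g[...,2]>60)
cs=max(cv2.findContours(g2.astype(np.uint8),cv2.RETR_EXTERNAL,cv2.CHAIN_APPROX_NONE)[0],key=cv2.contourArea)
w=np.array([ray(C,*q,.017)[:2]*1000 for q in cs[:,0].astype(float)],np.float32)
print("wrench rect",cv2.minAreaRect(w))
# handle part
hp=w[w[:,0]>575]; print(cv2.minAreaRect(hp))
E
```

```text
0.074 995 (558.2172241210938, 72.0010757446289) 40.601436614990234 [0.55007801 0.06504485 0.07530584]
0.096 188 (552.3641967773438, 68.1451187133789) 11.454181671142578 [0.55225285 0.06840915 0.09723789]
handle top [0.47259836 0.0599054  0.1139717 ] 186
post [ 0.53148662 -0.04785193  0.36796924]
flange [0.5512 0.0703 0.076 ]
cone [0.5513 0.0686 0.098 ]
handle [0.4728 0.0607 0.115 ]
post [ 0.5383 -0.0513  0.105 ]
flange circ ((551.4503784179688, 67.88844299316406), 34.241661071777344) ((551.5611572265625, 67.62547302246094), (64.85000610351562, 67.04939270019531), 139.9140625)
wrench rect ((487.2574768066406, -257.2433776855469), (63.934181213378906, 62.934967041015625), 1.649796962738037)
((0.0, 0.0), (0.0, 0.0), 0.0)
```

>>> send_rows:
  targets:
    - [-2,-20,0,-2.9,0.4]
    - [-3,-36,20,0,0.4]
    - [-3,-36,35,0,0.4]
    - [-3,-36,35,0,0.4]
    - [-3,-28,35,0,0.4]
    - [-2,-6,35,0,0.4]
    - [0,0,30,0,0.4]
    - [0,0,0,0,0.4]
    - [0,0,0,0,0.4]

```text
time_s: 2.95
tcp_pos: [0.5464, -0.2334, 0.1747]
eef_rot: [3.139, -0.004, -3.089]
wrist_force: [-0.4, 0.3, 0.3]
grip_width: 0.0515
```

```bash
cat > look.py <<'E'
import sys
from h import *
o=get_obs(); print(o['time_s'],o['tcp_pos'].round(4),np.degrees(o['eef_rot']).round(2),o['wrist_force'].round(1),o['grip_width'])
n=sys.argv[1]; c=sys.argv[2] if len(sys.argv)>2 else "wrist"
C=cam(c); p,d=read_camera(c); cv2.imwrite(f"pics/{n}.png",p[:,:,::-1]); np.savez(f"{n}.npz",p=p,d=d,f=C[0],cx=C[1],cy=C[2],R=C[3],t=C[4])
E
cat >> h.py <<'E'
def load(n):
    D=np.load(n+".npz"); C=(float(D['f']),float(D['cx']),float(D['cy']),D['R'],D['t'])
    return D['p'],D['d'],C
def big(m,box):
    mm=np.zeros(m.shape,np.uint8); u0,v0,u1,v1=box; mm[v0:v1,u0:u1]=m[v0:v1,u0:u1]
    return max(cv2.findContours(mm,cv2.RETR_EXTERNAL,cv2.CHAIN_APPROX_NONE)[0],key=cv2.contourArea)[:,0].astype(float)
def onz(C,c,z): return np.array([ray(C,*q,z)[:2]*1000 for q in c],np.float32)
E
python3 look.py c
```

```text
2.95 [ 0.5464 -0.2334  0.1747] [ 179.83   -0.24 -177.01] [-0.4  0.3  0.3] 0.05150437167602695
```

View pics/c.png

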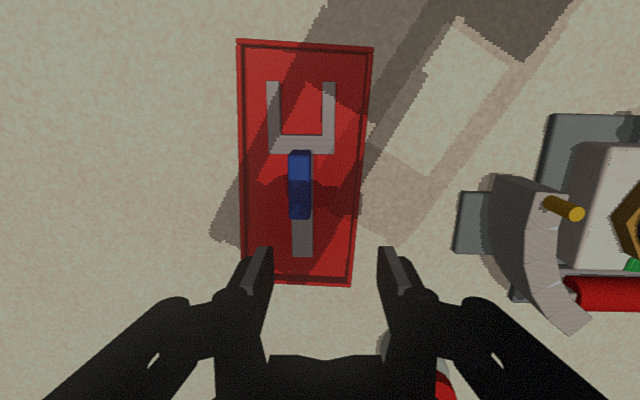

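```bash
python3 - <<'E'
from h import *
p,d,C=load("c"); H,S,V=cv2.split(cv2.cvtColor(p,cv2.COLOR_RGB2HSV))
w=onz(C,big((H>105)&(H<130)&(S>110)&(V>20),(270,140,330,225)),.051); r=cv2.minAreaRect(w); print("blue",r)
w=onz(C,big((S<70)&(V>50),(255,75,345,154)),.017); print("jaw",cv2.minAreaRect(w))
w=onz(C,big((S<70)&(V>50),(285,222,320,262)),.017); print("handle",cv2.minAreaRect(w), w.max(0))
w=onz(C,big(((H<8)|(H>172))&(S>120),(225,30,385,290)),.02); print("tray",cv2.minAreaRect(w))
E
```

```text
blue ((542.2510986328125, -255.8508758544922), (60.745487213134766, 19.071916580200195), 2.245375633239746)
jaw ((487.2004699707031, -258.3469543457031), (64.6463851928711, 62.464664459228516), 2.413982629776001)
handle ((609.2439575195312, -253.5996856689453), (38.905025482177734, 21.15142250061035), 2.3545548915863037) [ 629.0728  -242.29074]
tray ((542.282958984375, -257.33642578125), (118.55559539794922, 237.94850158691406), 89.57526397705078)
```

>>> send_rows:
  targets:
    - [1,-10,15,0.6,0.4]
    - [1.5,-12,25,0,0.4]
    - [0,0,30,0,0.4]
    - [0,0,30,0,0.4]
    - [0,0,25,0,0.4]
    - [0,0,15,0,0.4]
    - [0,0,12,0,0.4]
    - [0,0,0,0,0.4]
    - [0,0,0,0,0.4]

```text
time_s: 3.75
tcp_pos: [0.5482, -0.2577, 0.026]
eef_rot: [-3.14, 0.003, -3.1]
wrist_force: [0.4, -0.5, 0.6]
grip_width: 0.0513
```

```bash
python3 look.py d
```

```text
3.75 [ 0.5482 -0.2577  0.026 ] [-1.7990e+02  1.7000e-01 -1.7762e+02] [ 0.4 -0.5  0.6] 0.05125220503933806
```

View pics/d.png

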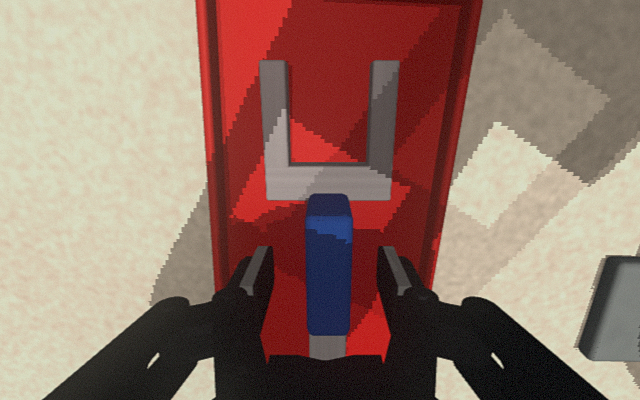

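The grip (about 328 px) is centred between the fingers (about 326 px), so I'll close on it.

>>> send_rows:
  targets:
    - [2,1,3,0,0.4]
    - [0,0,0,0,0.7]
    - [0,0,0,0,1]
    - [0,0,0,0,1]
    - [0,0,0,0,1]
    - [0,0,0,0,1]
    - [0,0,0,0,1]
    - [0,0,0,0,1]

```text
time_s: 4.47
tcp_pos: [0.5448, -0.2567, 0.0219]
eef_rot: [-3.141, 0.001, -3.101]
wrist_force: [0.3, 1.2, 6.6]
grip_width: 0.0193
```

>>> send_rows:
  targets:
    - [0,0,-10,0,1]
    - [0,0,-25,0,1]
    - [0,0,-35,0,1]
    - [0,0,-40,0,1]
    - [0,0,-40,0,1]
    - [0,0,-30,0,1]
    - [0,0,-10,0,1]
    - [0,0,0,0,1]

```text
time_s: 5.13
tcp_pos: [0.5458, -0.2577, 0.2139]
eef_rot: [-3.138, 0.005, -3.101]
wrist_force: [0.6, -1.0, -6.0]
grip_width: 0.0191
```

```bash
python3 look.py e
```

```text
5.1333 [ 0.5458 -0.2577  0.2139] [-179.81    0.3  -177.7 ] [ 0.6 -1.  -6. ] 0.019086320893360723
```

View pics/e.png

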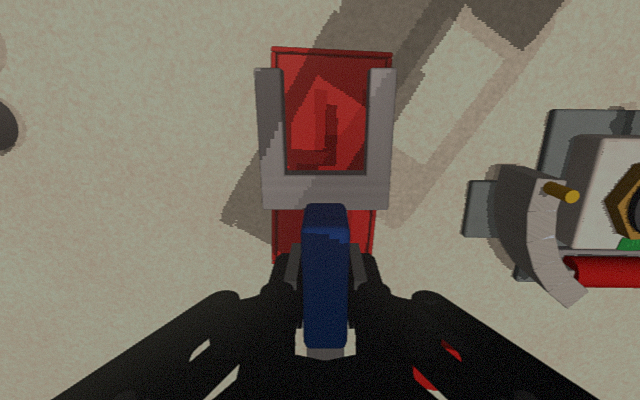

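```bash
cat > jaw.py <<'E'
from h import *
import sys
n=sys.argv[1]; tcp=np.array(eval(sys.argv[2])); yaw=np.radians(float(sys.argv[3]))
p,d,C=load(n); H,S,V=cv2.split(cv2.cvtColor(p,cv2.COLOR_RGB2HSV)); X=cloud(C,d)
zt=tcp[2]-.005
m=(abs(X[...,2]-zt)<.013)&(S<90); c=big(m,(240,50,410,211)); w=onz(C,c,zt); r=cv2.minAreaRect(w); print("jaw rect",r)
k=np.zeros(m.shape,np.uint8); cv2.drawContours(k,[c.astype(int)[:,None]],-1,1,-1); k=(k>0)&m
P=X[k]; A=np.c_[P[:,:2]-P[:,:2].mean(0),np.ones(len(P))]; print("plane",np.linalg.lstsq(A,P[:,2],rcond=None)[0],len(P))
x=np.array([np.cos(yaw),np.sin(yaw)]);y=np.array([np.sin(yaw),-np.cos(yaw)])
rel=np.array(w)-tcp[:2]*1000; tx,ty=rel@x,rel@y
print("tx range",np.percentile(tx,[0,2,98,100]),"ty",np.percentile(ty,[0,2,98,100]))
# inner gap edges / sides by rows in tool x
for a in (55,65,75,85):
    s=abs(tx-a)<1.5; v=np.sort(ty[s]); print(a,v.round(1))
E
python3 jaw.py e "[.5458,-.2577,.2139]" -177.7
```

```text
jaw rect ((488.4508972167969, -260.3204650878906), (65.17819213867188, 62.161312103271484), 2.3637382984161377)
plane [0.00860631 0.00181629 0.20744905] 10565
tx range [24.80766207 25.30060905 90.02382754 90.03091123] ty [-31.36874265 -31.30843948  30.70430665  30.79418096]
55 [-31.4 -31.3 -31.3 -31.2 -30.9 -30.9 -30.8 -18.8 -18.8 -18.8 -18.7 -18.7
 -18.7 -18.7  18.5  18.5  18.5  18.5  18.5  18.6  19.   30.2  30.5  30.5
  30.6  30.6  30.6  30.7]
65 [-31.2 -31.2 -31.2 -31.1 -31.1 -31.1 -31.  -18.8 -18.8 -18.8 -18.8 -18.4
 -18.4 -18.4  18.5  18.5  18.5  18.6  18.6  18.6  18.6  30.3  30.3  30.4
  30.4  30.4  30.5  30.5]
75 [-31.3 -31.3 -31.3 -31.  -31.  -31.  -30.9 -18.5 -18.5 -18.4 -18.4 -18.4
 -18.4 -18.4  18.1  18.1  18.2  18.2  18.5  18.6  18.6  30.5  30.6  30.6
  30.6  30.6  30.7  30.7]
85 [-31.2 -31.2 -31.2 -31.1 -31.1 -31.1 -31.  -18.9 -18.9 -18.5 -18.5 -18.5
 -18.5 -18.4  18.2  18.2  18.2  18.2  18.2  18.5  18.6  18.6  30.3  30.3
  30.4  30.4  30.4  30.4  30.5  30.7]
```

>>> send_rows:
  targets:
    - [-5,15,0,0,1]
    - [-11,29,0,0,1]
    - [-11,29,0,0,1]
    - [-12,32,0,0,1]
    - [-12,32,0,0,1]
    - [-12,32,0,0,1]
    - [-12,32,0,0,1]
    - [-12,32,0,0,1]

```text
time_s: 5.85
tcp_pos: [0.6196, -0.0187, 0.2063]
eef_rot: [3.141, -0.008, -3.102]
wrist_force: [0.7, -0.1, -4.9]
grip_width: 0.019
```

>>> send_rows:
  targets:
    - [0,0,0,5,1]
    - [0,0,0,6.7,1]
    - [0,0,0,7,1]
    - [0,0,0,7,1]
    - [0,0,0,7,1]
    - [0,0,0,7,1]
    - [0,0,0,7,1]
    - [0,0,0,6.6,1]
    - [0,0,0,0,1]
    - [0,0,0,0,1]

```text
time_s: 6.68
tcp_pos: [0.6199, -0.0203, 0.2074]
eef_rot: [-3.137, -0.004, 2.255]
wrist_force: [-0.1, 0.4, -4.5]
grip_width: 0.0191
```

```bash
python3 look.py f
```

```text
6.6833 [ 0.6199 -0.0203  0.2074] [-179.73   -0.26  129.19] [-0.1  0.4 -4.5] 0.01914732795836996
```

View pics/f.png

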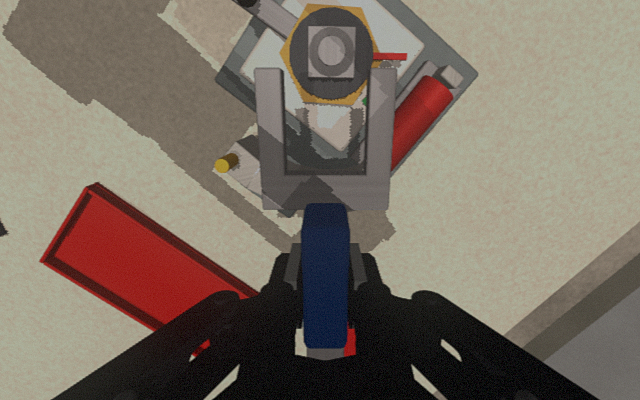

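```bash
cat > head.py <<'E'
from h import *
import sys
n=sys.argv[1]; tcp=np.array(eval(sys.argv[2])); yaw=np.radians(float(sys.argv[3])); box=eval(sys.argv[4])
p,d,C=load(n); H,S,V=cv2.split(cv2.cvtColor(p,cv2.COLOR_RGB2HSV)); X=cloud(C,d)
x=np.array([np.cos(yaw),np.sin(yaw)]);y=np.array([np.sin(yaw),-np.cos(yaw)])
m=(X[...,2]>.083)&(X[...,2]<.102)&(S<90)&(d>0)
c=big(m,box); w=onz(C,c,.09); r=cv2.minAreaRect(w); print("sq px",c.min(0),c.max(0),"world",r)
k=np.zeros(m.shape,np.uint8); cv2.drawContours(k,[c.astype(int)[:,None]],-1,1,-1)
m2=(k>0)&(X[...,2]>.0965); print("cone top",X[m2].mean(0),m2.sum())
e=(np.array(r[0])/1000-tcp[:2]); print("rel tool",e@x*1000,e@y*1000)
m3=((H<8)|(H>172))&(S>110)&(abs(X[...,2]-.0735)<.006)
cc=big(m3,eval(sys.argv[5])); w=onz(C,cc,.0745); r2=cv2.minAreaRect(w); print("ptr",r2, "radial angle",np.degrees(np.arctan2(*(np.array(r2[0])-r[0])[::-1])))
ym=(H>18)&(H<34)&(S>120)&(X[...,2]>.099)&(X[...,2]<.112); 
if ym.sum(): print("post",X[ym].mean(0),ym.sum())
E
python3 head.py f "[.6199,-.0203,.2074]" 129.19 "(290,10,372,95)" "(368,48,415,65)"
```

```text
sq px [307.  26.] [355.  78.] world ((552.5614013671875, 68.28167724609375), (35.664302825927734, 36.08262252807617), 38.288780212402344)
cone top [0.5524984  0.06845075 0.09995558] 572
rel tool 111.20651209298869 3.7831306710327355
ptr ((589.6920776367188, 97.76715087890625), (26.607677459716797, 4.416921615600586), 39.23777389526367) radial angle 38.45309255393043
post [ 0.53889365 -0.05104384  0.10378459] 176
```

>>> send_rows:
  targets:
    - [12,1,10,0.9,1]
    - [18,1,20,0,1]
    - [17,0.4,25,0,1]
    - [0,0,15,0,1]
    - [0,0,5,0,1]
    - [0,0,0,0,1]
    - [0,0,0,0,1]

```text
time_s: 7.32
tcp_pos: [0.5954, 0.0176, 0.136]
eef_rot: [3.141, 0.001, 2.237]
wrist_force: [0.2, 0.2, -3.5]
grip_width: 0.0189
```

```bash
python3 look.py g
```

```text
7.3167 [0.5954 0.0176 0.136 ] [1.7998e+02 3.0000e-02 1.2816e+02] [ 0.2  0.2 -3.5] 0.018871492155459902
```

View pics/g.png

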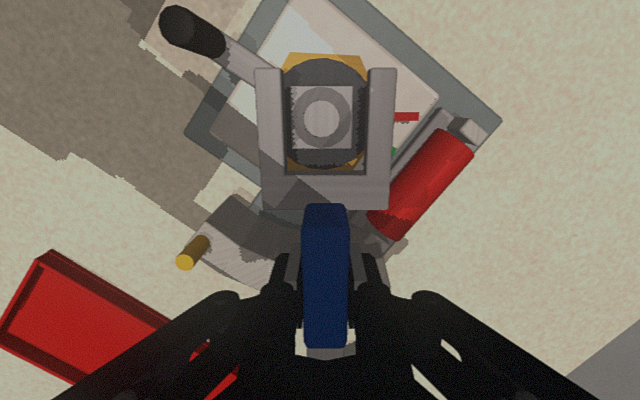

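```bash
python3 jaw.py g "[.5954,.0176,.136]" 128.16; python3 head.py g "[.5954,.0176,.136]" 128.16 "(286,78,364,160)" "(390,108,425,126)"
```

```text
jaw rect ((559.8987426757812, 62.65215301513672), (62.20268630981445, 65.208984375), 38.2135124206543)
plane [ 0.0046104  -0.00249463  0.1295458 ] 10700
tx range [24.74430491 25.25672471 89.98282481 89.99169273] ty [-31.19213322 -31.13076079  30.9624536   31.02548646]
55 [-31.2 -31.1 -31.1 -31.1 -31.  -30.8 -30.7 -18.6 -18.5 -18.5 -18.5 -18.5
 -18.1 -18.1  18.2  18.2  18.3  18.3  18.3  18.3  18.3  30.8  30.8  30.8
  30.9  30.9  30.9  31. ]
65 [-31.  -31.  -31.  -31.  -30.9 -30.9 -30.9 -18.2 -18.2 -18.2 -18.2 -18.2
 -18.1 -18.1  18.3  18.3  18.3  18.3  18.4  18.4  18.4  30.6  30.6  30.6
  30.7  30.7  30.7  30.8]
75 [-31.2 -31.1 -31.1 -30.8 -30.8 -30.8 -30.8 -18.3 -18.3 -18.3 -18.2 -18.2
 -18.2 -18.2  18.   18.   18.   18.3  18.4  18.4  18.4  30.8  30.8  30.9
  30.9  30.9  31.   31. ]
85 [-31.1 -31.  -31.  -31.  -30.9 -30.9 -30.9 -18.3 -18.3 -18.3 -18.3 -18.3
 -18.3 -18.2  18.   18.   18.4  18.4  18.4  18.4  18.8  30.6  30.6  30.6
  30.7  30.7  30.7  30.7]
sq px [290.  85.] [352. 148.] world ((552.2710571289062, 68.83430480957031), (35.636077880859375, 35.34433364868164), 38.23200988769531)
cone top [0.55215977 0.06906502 0.10084111] 951
rel tool 66.93257315565583 -2.2561811232288043
ptr ((593.9845581054688, 101.68490600585938), (15.164806365966797, 4.851190567016602), 38.22836685180664) radial angle 38.22146564835012
post [ 0.53821317 -0.04945499  0.10361986] 287
```

>>> send_rows:
  targets:
    - [3,-2.2,0,0,1]
    - [0,0,8,0,1]
    - [0,0,8,0,1]
    - [0,0,4,0,1]
    - [0,0,0,0,1]

```text
time_s: 7.78
tcp_pos: [0.5898, 0.0189, 0.1144]
eef_rot: [-3.139, -0.002, 2.236]
wrist_force: [-1.3, 0.3, -4.9]
grip_width: 0.019
```

```bash
python3 look.py i; sed -i 's/^e=(np/e=(np/' head.py; python3 - <<'E'
E
T=$(python3 -c "
from cell import *;o=get_obs();print(list(o['tcp_pos']))"); python3 head.py i "$T" 128.1 "(286,78,364,172)" "(380,100,435,150)"; python3 jaw.py i "$T" 128.1 | head -3
```

```text
7.7833 [0.5898 0.0189 0.1144] [-1.7987e+02 -1.1000e-01  1.2810e+02] [-1.3  0.3 -4.9] 0.01901696751935354
sq px [292.  93.] [362. 162.] world ((552.1920776367188, 68.88319396972656), (35.62534713745117, 35.01014709472656), 38.19629669189453)
cone top [0.55207957 0.0690882  0.10071357] 1205
rel tool 62.83778831036827 0.9110523432737869
ptr ((590.6084594726562, 99.2076416015625), (23.27655792236328, 4.418432235717773), 38.18654251098633) radial angle 38.2862352761922
post [ 0.53810354 -0.04909895  0.1034296 ] 359
jaw rect ((554.30419921875, 63.99639892578125), (62.06840133666992, 65.03392028808594), 38.16921615600586)
plane [ 0.00120301 -0.00192578  0.10813622] 10683
tx range [25.1591386  25.65565419 90.2348516  90.2425968 ] ty [-31.50146952 -31.42916843  30.52058195  30.57208204]
```

View pics/i.png

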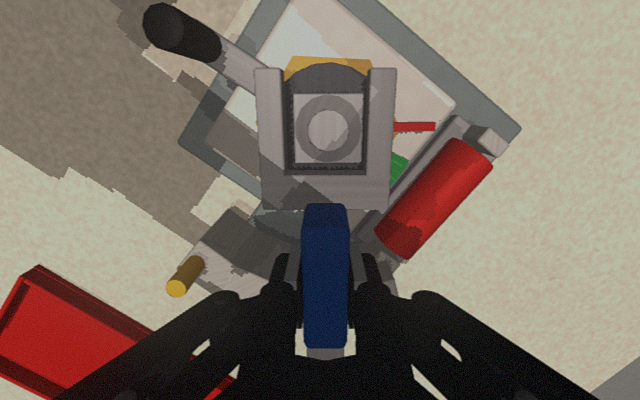

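>>> send_rows:
  targets:
    - [-1.2,1.2,0,0,1]
    - [0,0,3,0,1]
    - [0,0,4,0,1]
    - [0,0,4,0,1]
    - [0,0,4,0,1]
    - [0,0,3,0,1]
    - [0,0,0,0,1]
    - [0,0,0,0,1]

```text
time_s: 8.5
tcp_pos: [0.5924, 0.0187, 0.0974]
eef_rot: [-3.141, -0.001, 2.236]
wrist_force: [0.1, -0.3, -4.6]
grip_width: 0.0188
```

```bash
python3 look.py j
T=$(python3 -c "
from cell import *;o=get_obs();print(list(o['tcp_pos']))"); python3 head.py j "$T" 128.1 "(286,78,364,172)" "(380,100,435,150)"; python3 jaw.py j "$T" 128.1 | head -3
```

```text
8.5 [0.5924 0.0187 0.0974] [-1.7996e+02 -3.0000e-02  1.2811e+02] [ 0.1 -0.3 -4.6] 0.018819759761661045
sq px [286.  88.] [362. 166.] world ((552.2109375, 68.72633361816406), (35.816951751708984, 35.50156784057617), 38.184967041015625)
cone top [0.55216048 0.06911208 0.09953784] 1495
rel tool 64.33526888223983 -0.9976453648640833
ptr ((588.6026000976562, 97.4723892211914), (21.116100311279297, 4.503131866455078), 38.18402099609375) radial angle 38.305480285282876
post [ 0.5355926  -0.04353342  0.10361621] 435
jaw rect ((556.9219360351562, 63.85997772216797), (62.147544860839844, 65.13455200195312), 38.16869354248047)
plane [-0.00639088  0.00810186  0.09174532] 16636
tx range [25.01885346 25.52476997 90.19150152 90.202647  ] ty [-31.40346581 -31.28224112  30.70378898  30.76618436]
```

View pics/j.png

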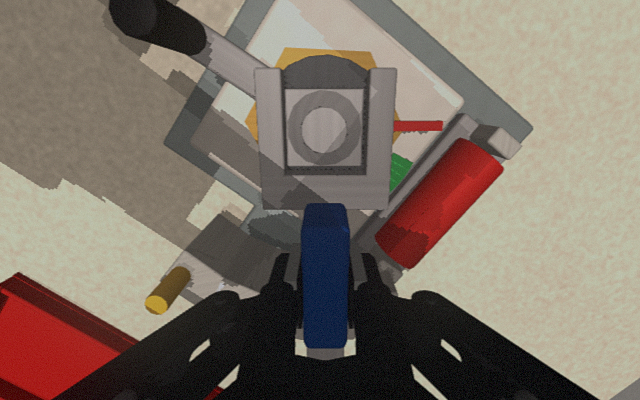

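>>> send_rows:
  targets:
    - [0,-0.5,2,0,1]
    - [0.1,-3.4,0,3,1]
    - [0.2,-4.5,0,4,1]
    - [0.2,-4.5,0,4,1]
    - [0.2,-4.5,0,4,1]
    - [0.2,-4.5,0,4,1]
    - [0.2,-4.5,0,4,1]
    - [0.2,-4.5,0,4,1]
    - [0.1,-3.4,0,3,1]
    - [0,-1.1,0,1,1]
    - [0,0,0,0,1]

```text
time_s: 9.47
tcp_pos: [0.5604, 0.0049, 0.096]
eef_rot: [3.141, 0.001, 1.695]
wrist_force: [-0.3, -2.1, -5.9]
grip_width: 0.0191
```

```bash
python3 look.py k
T=$(python3 -c "
from cell import *;o=get_obs();print(list(o['tcp_pos']))"); python3 head.py k "$T" 97 "(286,78,364,172)" "(380,100,435,190)"; python3 jaw.py k "$T" 97 | head -3
```

```text
9.4667 [0.5604 0.0049 0.096 ] [1.7998e+02 5.0000e-02 9.7140e+01] [-0.3 -2.1 -5.9] 0.019144986680136887
sq px [286.  84.] [363. 169.] world ((552.3648071289062, 68.91921997070312), (35.53935623168945, 35.51887130737305), 12.709856033325195)
cone top [0.55227596 0.0691705  0.09892043] 1494
rel tool 64.42957522364082 -0.22533740266721952
ptr ((596.4149780273438, 78.8660888671875), (20.13651466369629, 5.1709465980529785), 12.906817436218262) radial angle 12.724425130290355
post [0.48513761 0.09903631 0.10873771] 6
jaw rect ((553.2625732421875, 61.844749450683594), (62.16266632080078, 65.21528625488281), 7.217044353485107)
plane [-0.00177945  0.02314969  0.09074142] 16711
tx range [24.65621647 25.12996049 89.9996236  90.02135159] ty [-31.36550734 -31.23664531  30.84311984  30.96434448]
```

View pics/k.png

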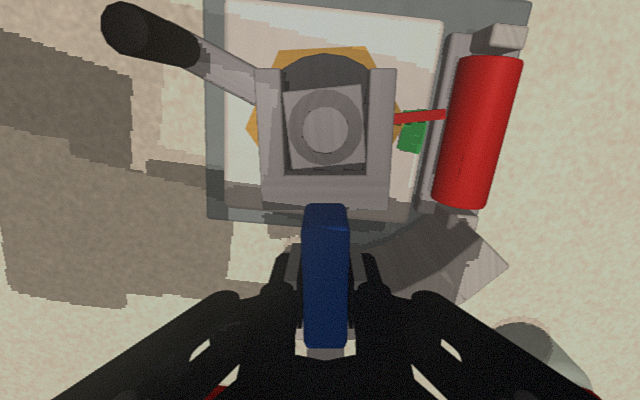

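>>> send_rows:
  targets:
    - [0,-2.3,0,2,1]
    - [0,-2.3,0,2,1]
    - [0,-1.1,0,1,1]
    - [0,-0.6,0,0.5,1]
    - [0,0,0,0,1]
    - [0,0,0,0,1]

```text
time_s: 10.02
tcp_pos: [0.5543, 0.0046, 0.096]
eef_rot: [3.141, 0.0, 1.6]
wrist_force: [-0.1, -2.1, -4.6]
grip_width: 0.0194
```

>>> send_rows:
  targets:
    - [0,-0.6,0,0.5,1]
    - [0,-0.6,0,0.5,1]
    - [0,0,0,0,1]
    - [0,0,0,0,1]

```text
time_s: 10.35
tcp_pos: [0.5539, 0.0046, 0.096]
eef_rot: [3.14, 0.001, 1.583]
wrist_force: [3.1, -2.7, -7.5]
grip_width: 0.0191
```

```bash
python3 look.py l
T=$(python3 -c "
from cell import *;o=get_obs();print(list(o['tcp_pos']))"); python3 head.py l "$T" 90.5 "(286,78,364,172)" "(380,80,435,190)"; python3 jaw.py l "$T" 90.5 | head -3
```

```text
10.35 [0.5539 0.0046 0.096 ] [1.799e+02 4.000e-02 9.069e+01] [ 3.1 -2.7 -7.5] 0.019099767544618847
sq px [286.  84.] [363. 171.] world ((552.9619750976562, 67.983642578125), (35.855628967285156, 39.46342849731445), 2.8709940910339355)
cone top [0.55245058 0.06918119 0.0993286 ] 1508
rel tool 63.36631016392326 -0.36186351298074626
ptr ((597.5096435546875, 74.42713165283203), (21.181413650512695, 5.11027717590332), 6.981571674346924) radial angle 8.230328465677827
post [ 0.54065469 -0.04520118  0.10197459] 84
jaw rect ((552.6678466796875, 62.067466735839844), (62.17886734008789, 65.52432250976562), 1.3756579160690308)
plane [0.00141837 0.02255647 0.09084315] 16629
tx range [24.6954364  25.23739641 90.54553548 90.57361304] ty [-32.24126941 -31.99158676  30.54913757  30.82034616]
```

>>> send_rows:
  targets:
    - [0,0,1,0,1]
    - [0,-0.3,0.5,0.3,1]
    - [0,0,0,0,1]
    - [0,0,0,0,1]

```text
time_s: 10.73
tcp_pos: [0.5539, 0.0047, 0.0956]
eef_rot: [3.138, 0.0, 1.577]
wrist_force: [3.2, -3.2, 5.7]
grip_width: 0.0194
```

>>> send_rows:
  targets:
    - [0,0,0,0,0.5]
    - [0,0,0,0,0.5]
    - [0,0,0,0,0.5]
    - [0,0,0,0,0.5]
    - [0,0,-15,0,0.5]
    - [0,0,-30,0,0.5]
    - [0,0,-40,0,0.5]
    - [0,0,-40,0,0.5]
    - [0,0,-25,0,0.5]
    - [0,0,0,0,0.5]
    - [0,0,0,0,0.5]

```text
time_s: 11.65
tcp_pos: [0.5533, 0.0049, 0.246]
eef_rot: [3.138, -0.0, 1.576]
wrist_force: [0.0, -0.2, -0.9]
grip_width: 0.0428
```

```bash
python3 look.py m
```

```text
11.65 [0.5533 0.0049 0.246 ] [ 1.798e+02 -1.000e-02  9.028e+01] [ 0.  -0.2 -0.9] 0.04281717045177195
```

View pics/m.png

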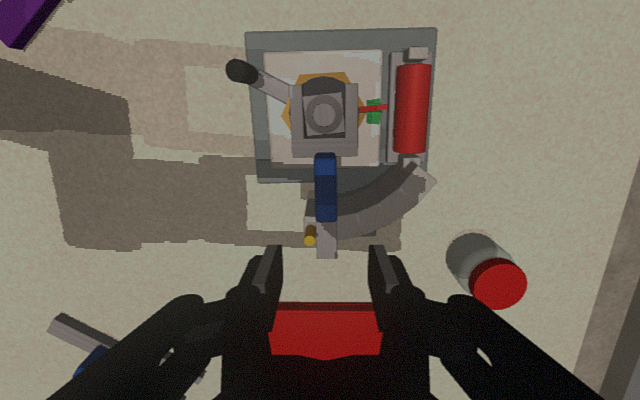

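```bash
cat > nut.py <<'E'
from h import *
import sys
p,d,C=load(sys.argv[1]); X=cloud(C,d); H,S,V=cv2.split(cv2.cvtColor(p,cv2.COLOR_RGB2HSV)); sp=np.array([.5523,.0687])
r=np.hypot(X[...,0]-sp[0],X[...,1]-sp[1])
m=(r>.06)&(r<.1)&(X[...,2]>.110)&(X[...,2]<.12)&(V<70)
c=X[m].mean(0); print("nut",c,m.sum(),"r",np.hypot(*(c[:2]-sp)),"ang",np.degrees(np.arctan2(c[1]-sp[1],c[0]-sp[0])))
m=((H<8)|(H>172))&(S>110)&(abs(X[...,2]-.0735)<.006)&(r<.064)
q=X[m]; k=q.mean(0); print("ptr",k,m.sum(),"ang",np.degrees(np.arctan2(k[1]-sp[1],k[0]-sp[0])))
m=((H>105)&(H<130)&(S>110))&(abs(X[...,2]-.122)<.006)&(r<.12); 
if m.sum()>20:
  w=(X[m][:,:2]*1000).astype(np.float32); R=cv2.minAreaRect(w); k=np.array(R[0])/1000; print("blue",R,X[m][:,2].mean(),"ang",np.degrees(np.arctan2(k[1]-sp[1],k[0]-sp[0])))
m=(H>40)&(H<85)&(S>90)&(r<.07)
if m.sum()>5:
  k=X[m].mean(0); print("green",k,"ang",np.degrees(np.arctan2(k[1]-sp[1],k[0]-sp[0])))
E
python3 nut.py m
```

```text
nut [0.49943649 0.07748725 0.11514961] 499 r 0.053588863893699164 ang 170.5622835788431
ptr [0.59954284 0.07440479 0.0735432 ] 152 ang 6.885390760256184
blue ((554.3519897460938, 4.994834899902344), (18.637441635131836, 58.79535675048828), 2.2924768924713135) 0.12079248457332831 ang -88.15509910063851
green [0.57741949 0.03621347 0.23577391] ang -52.28780320357137
```

```bash
python3 - <<'E'
from h import *
p,d,C=load("m"); X=cloud(C,d); sp=np.array([.5523,.0687])
m=(X[...,2]>.110)&(X[...,2]<.12); m[:55]=0;m[90:]=0;m[:,:222]=0;m[:,262:]=0
c=X[m].mean(0); print(c,m.sum(),np.hypot(*(c[:2]-sp)),np.degrees(np.arctan2(c[1]-sp[1],c[0]-sp[0])))
v,u=np.nonzero(m); print(u.mean(),v.mean(),ray(C,u.mean(),v.mean(),.115))
E
```

```text
[0.48118794 0.10408282 0.11387292] 407 0.07942839021051909 153.54670536199293
235.52579852579854 69.95577395577395 [0.48147547 0.10401695 0.115     ]
```

>>> send_rows:
  targets:
    - [0,0,0,-7,0.6]
    - [0,0,0,-7,0.6]
    - [0,0,0,-7,0.6]
    - [0,0,0,-7,0.6]
    - [0,0,0,-7,0.6]
    - [0,0,0,-7,0.6]
    - [0,0,0,-7,0.6]
    - [0,0,0,-7,0.6]
    - [0,0,0,-7,0.6]
    - [0,0,0,-0.3,0.6]

```text
time_s: 12.53
tcp_pos: [0.5508, 0.005, 0.2417]
eef_rot: [-3.14, -0.005, 2.684]
wrist_force: [0.4, -0.4, -0.7]
grip_width: 0.0343
```

>>> send_rows:
  targets:
    - [20,10,0,0,0.6]
    - [30,16,0,0,0.6]
    - [30,16,10,0,0.6]
    - [20,10,25,0,0.6]
    - [8.6,4.6,25,0,0.6]
    - [0,0,20,0,0.6]
    - [0,0,0,0,0.6]
    - [0,0,0,0,0.6]

```text
time_s: 13.2
tcp_pos: [0.4786, 0.1037, 0.1626]
eef_rot: [-3.139, -0.004, 2.679]
wrist_force: [0.9, -0.5, 0.1]
grip_width: 0.0342
```

```bash
python3 look.py n
```

```text
13.2 [0.4786 0.1037 0.1626] [-179.83   -0.25  153.51] [ 0.9 -0.5  0.1] 0.03419022368262456
```

View pics/n.png

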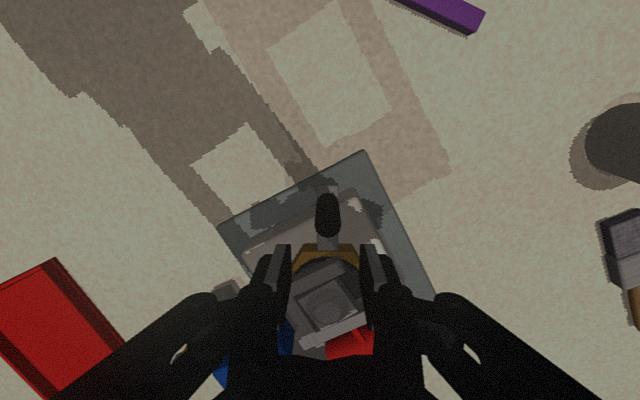

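```bash
python3 - <<'E'
from h import *
p,d,C=load("n"); X=cloud(C,d)
m=(X[...,2]>.110)&(X[...,2]<.12); m[:185]=0;m[250:]=0;m[:,:310]=0;m[:,345:]=0
c=X[m].mean(0); v,u=np.nonzero(m); print(c,m.sum(),u.mean(),v.mean(),ray(C,u.mean(),v.mean(),.115)); o=get_obs(); t=o['tcp_pos'];y=o['eef_rot'][2]; e=c-t; print(t,e@[np.cos(y),np.sin(y),0],e@[np.sin(y),-np.cos(y),0])
E
```

```text
[0.47980567 0.1045124  0.11363777] 552 326.95652173913044 224.1213768115942 [0.47928701 0.10476237 0.115     ]
[0.48026065 0.10363976 0.16390523] 0.0007964651868819397 0.0005780605174484807
```

>>> send_rows:
  targets:
    - [0,0,20,0,0.6]
    - [0,0,25,0,0.6]
    - [0,0,20,0,0.6]
    - [0,0,11,0,0.6]
    - [0,0,0,0,0.74]
    - [0,0,0,0,0.74]
    - [0,0,0,0,0.74]

```text
time_s: 13.83
tcp_pos: [0.4821, 0.1037, 0.0897]
eef_rot: [3.14, 0.002, 2.68]
wrist_force: [-0.1, -0.7, 0.9]
grip_width: 0.0221
```

>>> send_rows:
  targets:
    - [-0.2,5.6,0,4,0.74]
    - [-0.2,5.6,0,4,0.74]
    - [-0.2,5.6,0,4,0.74]
    - [-0.2,5.6,0,4,0.74]
    - [-0.2,5.6,0,4,0.74]

```text
time_s: 14.25
tcp_pos: [0.4969, 0.1246, 0.0897]
eef_rot: [-3.139, 0.002, 2.329]
wrist_force: [-2.8, -6.9, 2.6]
grip_width: 0.022
```

```bash
python3 look.py q; python3 -c "
from h import *
o=get_obs();t=o['tcp_pos'][:2]-[.5523,.0687];print(np.hypot(*t),np.degrees(np.arctan2(t[1],t[0])))"; python3 look.py q2 scene
```

```text
14.25 [0.4969 0.1246 0.0897] [-1.7988e+02  1.2000e-01  1.3345e+02] [-2.8 -6.9  2.6] 0.02203184131526761
0.0788475547767775 133.91989038134585
14.3 [0.4976 0.1255 0.0897] [-1.7995e+02  1.0000e-01  1.3325e+02] [-2.3 -3.9  0.9] 0.022345871502030604
```

View pics/q.png

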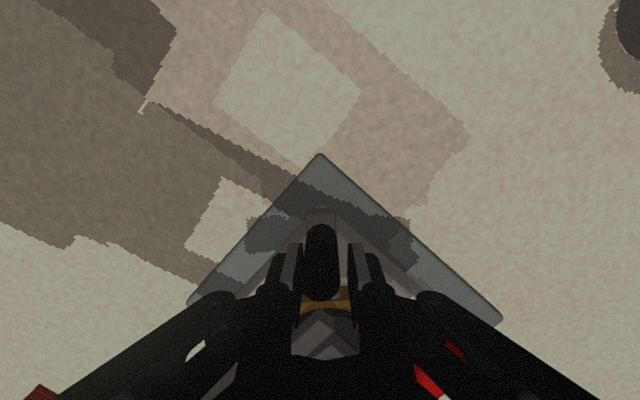

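View pics/q2.png

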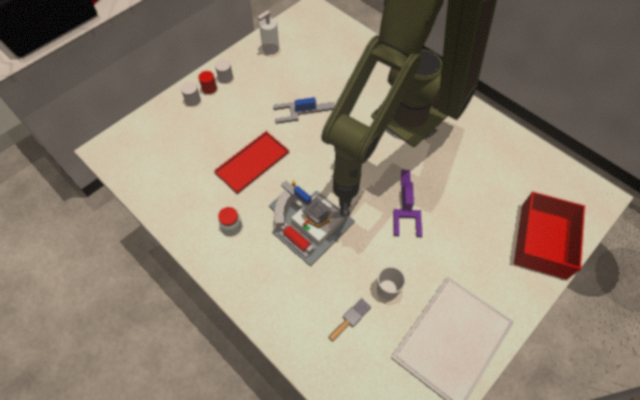

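>>> send_rows:
  targets:
    - [-0.2,5.6,0,4,0.74]
    - [-0.2,5.6,0,4,0.74]
    - [-0.2,5.6,0,4,0.74]
    - [-0.2,5.6,0,4,0.74]
    - [-0.2,5.6,0,4,0.74]
    - [-0.2,5.6,0,4,0.74]
    - [-0.2,5.6,0,4,0.74]
    - [-0.2,5.6,0,4,0.74]
    - [-0.2,5.6,0,4,0.74]
    - [-0.2,5.6,0,4,0.74]
    - [-0.1,4.2,0,3,0.74]

```text
time_s: 15.27
tcp_pos: [0.5496, 0.1479, 0.0894]
eef_rot: [-3.138, 0.0, 1.58]
wrist_force: [-5.9, -1.4, 5.0]
grip_width: 0.0222
```

```bash
 python3 -c "
from h import *
o=get_obs();t=o['tcp_pos'][:2]-[.5523,.0687];print(np.hypot(*t),np.degrees(np.arctan2(t[1],t[0])),np.degrees(o['eef_rot'][2]),o['wrist_force'],o['ft_torque'])"
```

```text
0.07924328546038102 91.97733534843266 90.50727974144284 [-5.9462331  -1.42041459  4.97363034] [-0.27604701  1.04211469  0.00521571]
```

>>> send_rows:
  targets:
    - [-0.1,4.2,0,3,0.74]
    - [-0.1,4.2,0,3,0.74]
    - [0,2.8,0,2,0.74]
    - [0,2.8,0,2,0.74]
    - [0,0,0,0,0.74]

```text
time_s: 15.68
tcp_pos: [0.5639, 0.1472, 0.0894]
eef_rot: [-3.139, 0.0, 1.407]
wrist_force: [-6.2, -0.1, 3.0]
grip_width: 0.0223
```

>>> send_rows:
  targets:
    - [0,1.4,0,1,0.74]
    - [0,1.4,0,1,0.74]
    - [0,1.4,0,1,0.74]
    - [0,0,0,0,0.74]

```text
time_s: 16.02
tcp_pos: [0.5675, 0.1465, 0.0894]
eef_rot: [-3.138, 0.0, 1.355]
wrist_force: [-5.4, -0.8, 3.7]
grip_width: 0.0225
```

```bash
 python3 -c "
from h import *
o=get_obs();t=o['tcp_pos'][:2]-[.5523,.0687];print(np.hypot(*t),np.degrees(np.arctan2(t[1],t[0])),np.degrees(o['eef_rot'][2]),o['wrist_force'],o['ft_torque'])"
```

```text
0.0793205114465398 78.93168787487475 77.64450503779021 [-5.43936716 -0.77349419  3.678242  ] [-0.01401548  0.88961539 -0.00728272]
```

>>> send_rows:
  targets:
    - [0,1.4,0,1,0.74]
    - [0,1.4,0,1,0.74]
    - [0,0,0,0,0.74]

```text
time_s: 16.27
tcp_pos: [0.5702, 0.1459, 0.0894]
eef_rot: [-3.138, 0.0, 1.32]
wrist_force: [-6.0, -0.1, 3.6]
grip_width: 0.0221
```

>>> send_rows:
  targets:
    - [0,1.4,0,1,0.74]
    - [0,1.4,0,1,0.74]
    - [0,0,0,0,0.74]

```text
time_s: 16.52
tcp_pos: [0.5728, 0.1453, 0.0894]
eef_rot: [-3.138, 0.001, 1.285]
wrist_force: [-5.1, 0.2, 4.5]
grip_width: 0.022
```

```bash
 python3 -c "
from h import *
o=get_obs();t=o['tcp_pos'][:2]-[.5523,.0687];print(np.hypot(*t),np.degrees(np.arctan2(t[1],t[0])),np.degrees(o['eef_rot'][2]),o['wrist_force'],o['ft_torque'])"; python3 look.py r side
```

```text
0.07931507560330184 75.01273905563824 73.64567442832374 [-5.14354709  0.1555256   4.53754214] [-0.10879484  0.9706434   0.0125693 ]
16.5167 [0.5728 0.1453 0.0894] [-1.7979e+02  3.0000e-02  7.3650e+01] [-5.1  0.2  4.5] 0.022002640125246057
```

View pics/r.png

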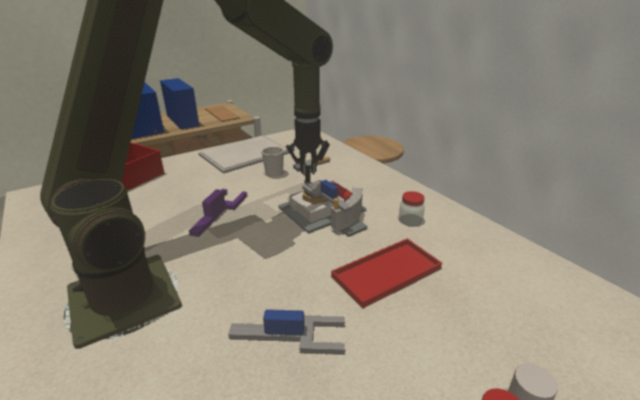

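>>> send_rows:
  targets:
    - [0,1.4,0,1,0.74]
    - [0,1.4,0,1,0.74]
    - [0,0,0,0,0.74]

```text
time_s: 16.82
tcp_pos: [0.5735, 0.1448, 0.0893]
eef_rot: [-3.134, 0.001, 1.25]
wrist_force: [-9.5, 0.8, 6.7]
grip_width: 0.0219
```

>>> send_rows:
  targets:
    - [0,1.4,0,1,0.74]
    - [0,1.4,0,1,0.74]
    - [0,0,0,0,0.74]

```text
time_s: 17.07
tcp_pos: [0.5739, 0.1444, 0.0891]
eef_rot: [-3.13, 0.002, 1.215]
wrist_force: [-14.5, 2.1, 9.8]
grip_width: 0.0223
```

```bash
 python3 look.py s
```

```text
17.0667 [0.5739 0.1444 0.0891] [-1.7935e+02  1.4000e-01  6.9630e+01] [-14.5   2.1   9.8] 0.0223132633852501
```

View pics/s.png

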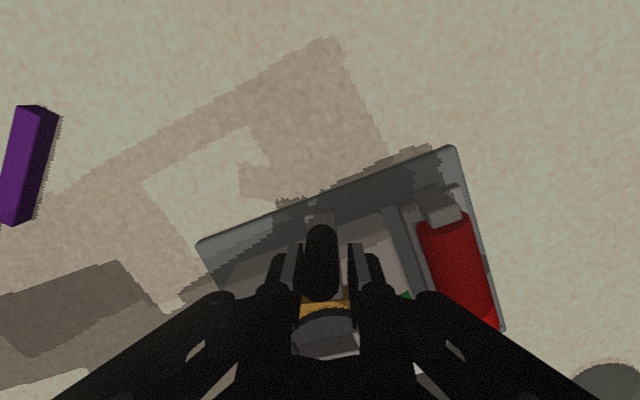

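>>> send_rows:
  targets:
    - [0,-3,0,0,0.74]
    - [0,-2.6,0,0,0.6]
    - [0,0,0,0,0.6]
    - [0,0,-20,0,0.6]
    - [0,0,-35,0,0.6]
    - [0,0,-40,0,0.6]
    - [0,0,-40,0,0.6]
    - [0,0,-30,0,0.6]
    - [0,0,0,0,0.6]

```text
time_s: 17.87
tcp_pos: [0.5807, 0.1464, 0.2624]
eef_rot: [3.127, -0.009, 1.216]
wrist_force: [0.7, 0.2, 1.3]
grip_width: 0.0341
```

>>> send_rows:
  targets:
    - [0,0,0,-5.4,0.5]
    - [0,0,0,-5.4,0.5]
    - [0,0,0,-5.4,0.5]
    - [0,0,0,-5.5,0.5]
    - [-20,-4,0,0,0.5]
    - [-35,-7,0,0,0.5]
    - [-38,-8,0,0,0.5]
    - [-30,-7,0,0,0.5]
    - [-18,-4,0,0,0.5]
    - [0,0,0,0,0.5]
    - [0,0,0,0,0.5]

```text
time_s: 18.78
tcp_pos: [0.549, 0.003, 0.2537]
eef_rot: [3.14, -0.001, 1.592]
wrist_force: [-0.1, -0.1, 0.4]
grip_width: 0.0428
```

```bash
 python3 look.py t; python3 nut.py t
```

```text
18.7833 [0.549  0.003  0.2537] [ 1.799e+02 -3.000e-02  9.119e+01] [-0.1 -0.1  0.4] 0.042795494063514905
nut [0.56735767 0.11443907 0.11499452] 542 r 0.04815388120999523 ang 71.77804194162698
ptr [0.59955386 0.06510011 0.07354581] 139 ang -4.356489576493979
blue ((553.99072265625, 4.986782073974609), (18.66832733154297, 58.85524368286133), 1.8468682765960693) 0.12083273057973308 ang -88.47993011637523
green [0.5784138  0.0324898  0.25631806] ang -54.2018898994502
```

View pics/t.png

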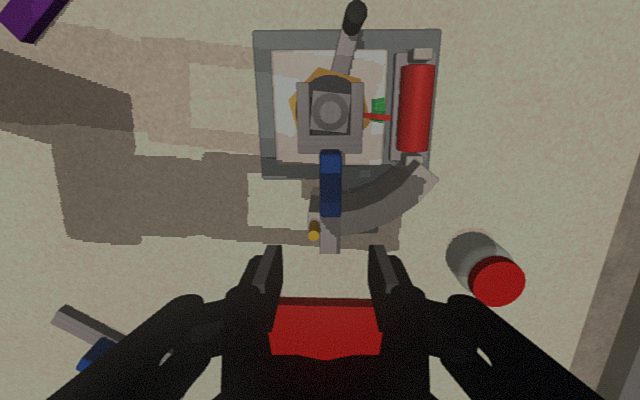

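```bash
python3 - <<'E'
from h import *
p,d,C=load("t"); X=cloud(C,d); sp=np.array([.5523,.0687])
m=(X[...,2]>.110)&(X[...,2]<.12); m[35:]=0;m[:,:335]=0;m[:,375:]=0
c=X[m].mean(0); a=np.degrees(np.arctan2(c[1]-sp[1],c[0]-sp[0])); print(c,m.sum(),np.hypot(*(c[:2]-sp)),a,np.radians(150-4.36-a))
o=get_obs();print(o['tcp_pos'])
E
```

```text
[0.57058382 0.14616166 0.11384206] 446 0.07959024595758776 76.71915582295848 1.202895654143336
[0.54906823 0.00385727 0.25363718]
```

>>> send_rows:
  targets:
    - [1.3,5,10,-0.3,0.5]
    - [0,0,30,0,0.5]
    - [0,0,35,0,0.5]
    - [0,0,35,0,0.5]
    - [0,0,25,0,0.5]
    - [0,0,15,0,0.5]
    - [0,0,6,0,0.5]
    - [0,0,0,0,0.5]
    - [0,0,0,0,0.5]

```text
time_s: 19.58
tcp_pos: [0.5541, 0.0061, 0.0973]
eef_rot: [3.141, -0.0, 1.6]
wrist_force: [-0.3, -0.5, 0.1]
grip_width: 0.0423
```

```bash
 python3 look.py u
```

```text
19.5833 [0.5541 0.0061 0.0973] [ 1.7998e+02 -1.0000e-02  9.1690e+01] [-0.3 -0.5  0.1] 0.042344998980457474
```

View pics/u.png

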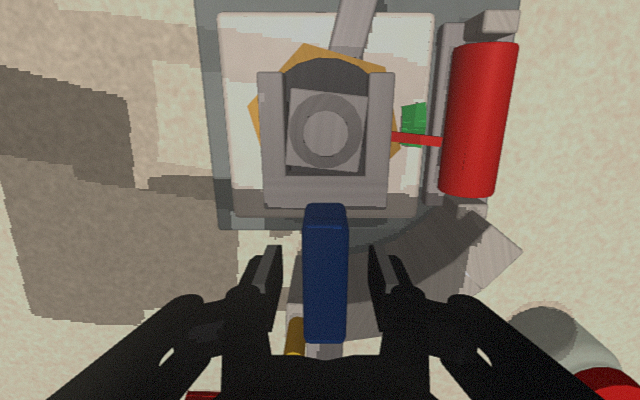

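>>> send_rows:
  targets:
    - [0,0,0,0,0.8]
    - [0,0,0,0,1]
    - [0,0,0,0,1]
    - [0,0,0,0,1]
    - [0,0,0,0,1]
    - [0,0,0,0,1]

```text
time_s: 20.13
tcp_pos: [0.5542, 0.0054, 0.0989]
eef_rot: [3.139, -0.0, 1.599]
wrist_force: [-1.3, 1.1, 7.1]
grip_width: 0.0185
```

>>> send_rows:
  targets:
    - [0,0,-3,0,1]
    - [0,0,-5,0,1]
    - [0,0,-6,0,1]
    - [0,0,-8,0,1]
    - [0,0,-12,0,1]
    - [0,0,-20,0,1]
    - [0,0,-30,0,1]
    - [0,0,-30,0,1]
    - [0,0,-20,0,1]
    - [0,0,0,0,1]

```text
time_s: 20.97
tcp_pos: [0.5553, 0.005, 0.2369]
eef_rot: [3.134, 0.001, 1.599]
wrist_force: [0.8, -0.0, -4.3]
grip_width: 0.0189
```

```bash
 python3 look.py v; python3 nut.py v; python3 look.py v2 scene
```

```text
20.9667 [0.5553 0.005  0.2369] [1.7954e+02 6.0000e-02 9.1610e+01] [ 0.8 -0.  -4.3] 0.01892750427374243
nut [0.57022685 0.14531864 0.11383978] 446 r 0.0786879181681789 ang 76.83111415110683
ptr [0.58818682 0.06633866 0.0734038 ] 30 ang -3.7646135585084872
green [0.56139384 0.01943025 0.31343823] ang -79.54246308009617
21.0167 [0.5541 0.0051 0.2341] [1.7974e+02 4.0000e-02 9.1610e+01] [ 0.5 -0.6 -4.9] 0.018888132377864478
```

View pics/v.png

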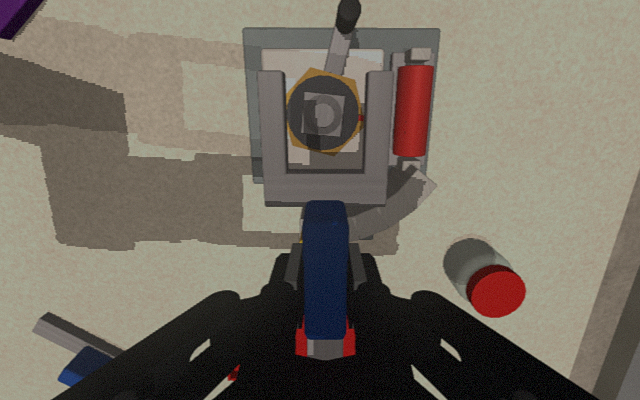

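>>> send_rows:
  targets:
    - [-18,-1.3,0,0,1]
    - [-30,-2,0,0,1]
    - [-36,-2.2,0,0,1]
    - [-36,-2.2,0,0,1]
    - [-36,-2.2,0,0,1]
    - [-36,-2.2,0,0,1]
    - [-34,-2.2,0,0,1]
    - [-23,-1.5,0,0,1]
    - [-12,-0.5,0,-5,1]
    - [0,0,0,-7,1]
    - [0,0,0,-7,1]

```text
time_s: 21.98
tcp_pos: [0.542, -0.2565, 0.2279]
eef_rot: [-3.137, -0.005, 1.934]
wrist_force: [-0.3, 0.5, -6.0]
grip_width: 0.0184
```

>>> send_rows:
  targets:
    - [0,0,0,-7,1]
    - [0,0,0,-7,1]
    - [0,0,0,-7,1]
    - [0,0,0,-7,1]
    - [0,0,0,-7,1]
    - [0,0,0,-7,1]
    - [0,0,0,-7,1]
    - [0,0,0,-7,1]
    - [0,0,0,-7,1]
    - [0,0,0,-6.4,1]
    - [0,0,0,0,1]
    - [0,0,0,0,1]

```text
time_s: 22.98
tcp_pos: [0.5428, -0.2552, 0.2289]
eef_rot: [3.139, -0.005, 3.139]
wrist_force: [-0.5, -0.0, -4.2]
grip_width: 0.0191
```

```bash
 python3 look.py w;T=$(python3 -c "
from cell import *;o=get_obs();print(list(o['tcp_pos']))");  python3 jaw.py w "$T" 180 | head -3
```

```text
22.9833 [ 0.5428 -0.2552  0.2289] [179.85  -0.26 179.83] [-0.5 -0.  -4.2] 0.019066532805562687
jaw rect ((485.9168395996094, -255.40953063964844), (59.68347930908203, 63.93163299560547), 89.8567123413086)
plane [1.59520517e-04 7.45244694e-04 2.17092949e-01] 9447
tx range [25.21790633 27.25608382 89.17907271 89.18839583] ty [-29.80956015 -29.72800192  29.85660806  29.97471109]
```

View pics/w.png

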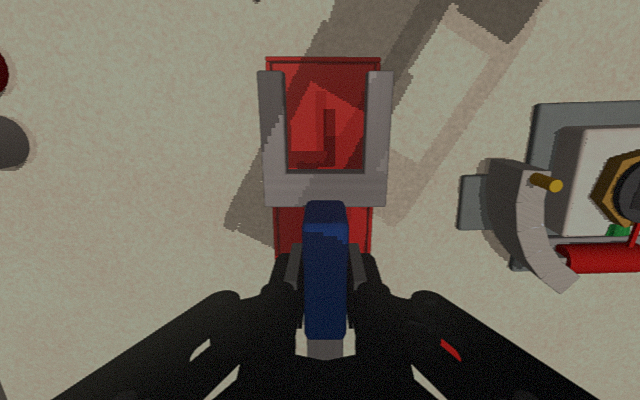

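>>> send_rows:
  targets:
    - [0,0,20,0,1]
    - [0,0,38,0,1]
    - [0,0,40,0,1]
    - [0,0,40,0,1]
    - [0,0,30,0,1]
    - [0,0,15,0,1]
    - [0,0,10,0,1]
    - [0,0,4,0,1]
    - [0,0,2,0,1]
    - [0,0,0,0,1]
    - [0,0,0,0,1]

```text
time_s: 23.95
tcp_pos: [0.5456, -0.2568, 0.0338]
eef_rot: [-3.14, 0.003, 3.141]
wrist_force: [0.2, 0.5, -4.8]
grip_width: 0.0188
```

>>> send_rows:
  targets:
    - [0,0,3,0,1]
    - [0,0,2,0,1]
    - [0,0,0,0,1]
    - [0,0,0,0,1]

```text
time_s: 24.28
tcp_pos: [0.545, -0.2565, 0.028]
eef_rot: [-3.141, 0.002, -3.142]
wrist_force: [0.7, 0.6, -1.8]
grip_width: 0.0189
```

>>> send_rows:
  targets:
    - [0,0,0.5,0,1]
    - [0,0,0,0,0.5]
    - [0,0,0,0,0.5]
    - [0,0,0,0,0.5]
    - [0,0,-15,0,0.5]
    - [0,0,-30,0,0.5]
    - [0,0,-40,0,0.5]
    - [0,0,-40,0,0.5]
    - [0,0,-40,0,0.5]
    - [0,0,-40,0,0.5]
    - [0,0,-40,0,0.5]
    - [0,0,-40,0,0.5]

```text
time_s: 25.28
tcp_pos: [0.5438, -0.2558, 0.3141]
eef_rot: [-3.141, 0.0, -3.141]
wrist_force: [1.4, -1.1, 0.1]
grip_width: 0.0424
```

>>> send_rows:
  targets:
    - [10,25,-20,0,0.5]
    - [10,35,0,0,0.5]
    - [5,38,0,0,0.5]
    - [0,38,0,0,0.5]
    - [0,20,0,0,0.5]
    - [0,0,0,0,0.5]
    - [0,0,0,0,0.5]

```text
time_s: 25.87
tcp_pos: [0.5192, -0.0991, 0.3321]
eef_rot: [-3.141, 0.0, -3.139]
wrist_force: [0.3, -0.8, 0.2]
grip_width: 0.0429
```

```bash
 python3 look.py x; python3 nut.py x; python3 look.py x2 scene;python3 look.py x3 side; python3 -c "
import cv2;a=cv2.imread('pics/x2.png');b=cv2.imread('pics/x3.png')
cv2.imwrite('pics/x4.png',cv2.resize(a[80:360,150:470],None,fx=2,fy=2))"
```

```text
25.8667 [ 0.5192 -0.0991  0.3321] [-1.7996e+02  3.0000e-02 -1.7984e+02] [ 0.3 -0.8  0.2] 0.042922084562028284
nut [0.56932935 0.14504543 0.11371771] 170 r 0.07822163511853998 ang 77.42564316361535
ptr [0.5996909  0.06484349 0.07361025] 74 ang -4.652281809390822
green [0.6044125  0.06763976 0.05130072] ang -1.16553784288383
25.9167 [ 0.5194 -0.1002  0.332 ] [-1.7995e+02  2.0000e-02 -1.7993e+02] [ 0.2 -0.1 -1. ] 0.042699027484112896
25.9667 [ 0.5195 -0.1008  0.3319] [-1.7995e+02  1.0000e-02 -1.7999e+02] [0.5 0.5 0.1] 0.04270359574609782
```

View pics/x.png

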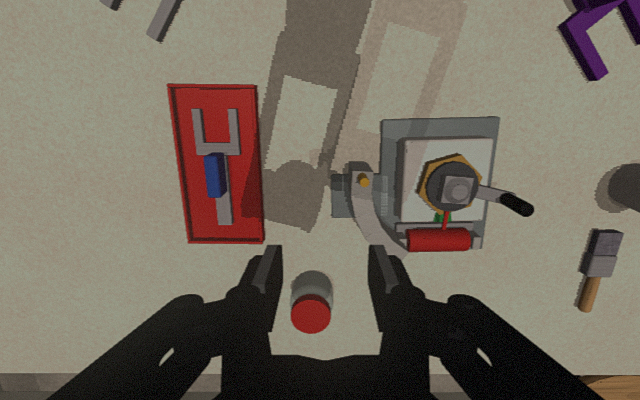

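View pics/x4.png

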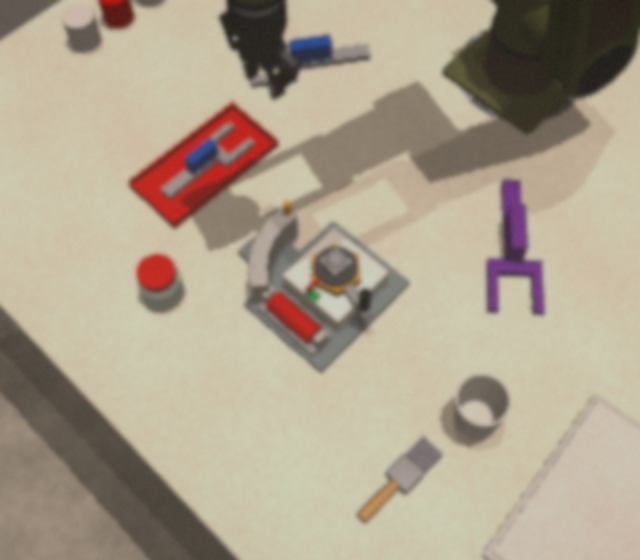

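```bash
python3 -c "
from cell import *
print(hand_in())"
```

```text
the job is handed in; nothing more can be done
None
```

The job is done and handed in at about 26 s of the 72 s allowed. I fitted the small blue-gripped wrench on the spindle head and swung it clockwise until its handle met the yellow post. Then I turned the locknut to its hard stop and laid the wrench back in the tray.

Last checks:
- **Pointer:** it stands about 0.10 rad clockwise of the middle of the green sector, inside the ±0.2 limit. It is off-centre because tightening the nut took up the wrench's play. Lifting the wrench off left it unmoved: readings were -4.4° before and -4.7° at the end.
- **Locknut:** it reads about 1.19–1.20 rad, above the 1.08 needed for tight. At the stop the handle stopped moving while the wrist force rose to about 18 N.
- **Wrench:** it looks flat in the tray with its grip over the middle, judged by eye from the final pictures. The gripper is empty and clear of everything.
- **Bystanders:** I did not touch the cup, ink jar or brush, and they look unmoved in the last scene picture. I did not measure their positions again.

No check failed. The one disagreement was in my rough first estimates from the scene and side cameras, which differed by 1–2 cm. I replaced those with close wrist-camera measurements before grasping or fitting anything.

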